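# Fold up the breakfast carrier and hold it ready

## Task

Fold all four card flaps of the breakfast carrier fully upright while it stands on the counter, so that the two little jam jars inside are walled in. Then lift the carrier by its blue grip until there is roughly a hand's breadth (12 cm) of air below it, and finish while still holding it there in the gripper, level and still: do not put it down or let go. Keep both jars standing in the carrier, and leave the honey jar, the mug and the bowl alone.

Things in the scene. Friction and masses are not known exactly. Their poses are not given: they have to be found in the camera images.
- carrier: Folding tray, loose on the counter, 0.4 to 0.7 kg with jars: plywood base 112 (x) by 170 (y) by 10 mm. Origin: centre of its underside; x to its far flap, y to its left flap, z up. At x = 0 a divider 6 mm thick, 150 mm long (y), reaching 40 mm up, and two 12 mm square posts at y = +-29 mm that carry the blue grip bar.
- carrier_grip (a point): Centre of the blue grip bar on top of the carrier, 121 mm above the carrier's underside. The bar is 76 mm long (carrier y), 16 mm thick (carrier x) and 22 mm high, with free space below it down to the divider. Axes as the carrier's.
- flap_far (a joint): Kraft-card flap on the carrier's far (+x, away from the robot) side, white free edge. 0 = flat out, 1.57 = upright (its stop); starts at 0.5 to 0.9, leaning outward. Hinge line through carrier-frame (60, 0, 6) mm, parallel to carrier y; 50 mm from hinge to free edge, 166 mm wide, 4 mm thick. Light crease: about 1 N at the free edge moves it, and it stays where it is left.
- flap_near (a joint): Kraft-card flap on the carrier's near (-x, towards the robot) side, white free edge. 0 = flat out, 1.57 = upright (its stop); starts at 0.5 to 0.9, leaning outward. Hinge line through carrier-frame (-60, 0, 6) mm, parallel to carrier y; 50 mm from hinge to free edge, 166 mm wide, 4 mm thick. Light crease: about 1 N at the free edge moves it, and it stays where it is left.
- flap_left (a joint): Kraft-card flap on the carrier's left (+y) side, white free edge. 0 = flat out, 1.57 = upright (its stop); starts at 0.5 to 0.9, leaning outward. Hinge line through carrier-frame (0, 89, 6) mm, parallel to carrier x; 50 mm from hinge to free edge, 112 mm wide, 4 mm thick. Light crease: about 1 N at the free edge moves it, and it stays where it is left.
- flap_right (a joint): Kraft-card flap on the carrier's right (-y) side, white free edge. 0 = flat out, 1.57 = upright (its stop); starts at 0.5 to 0.9, leaning outward. Hinge line through carrier-frame (0, -89, 6) mm, parallel to carrier x; 50 mm from hinge to free edge, 112 mm wide, 4 mm thick. Light crease: about 1 N at the free edge moves it, and it stays where it is left.
- jam_red_center (a point): Centre (half-way up) of the small red jam jar with brass-coloured lid, 40 mm diameter, 50 mm tall, about 90 g, standing loose on the carrier's base board on its far (+x) side of the divider. It rides along in the carrier.
- jam_amber_center (a point): Centre (half-way up) of the small amber jam jar with white lid, 40 mm diameter, 50 mm tall, about 90 g, standing loose on the carrier's base board on its near (-x) side of the divider. It rides along in the carrier.
- honey_center (a point): Centre (half-way up) of the big yellow honey jar with steel lid on the counter, 70 mm diameter, 95 mm tall. Bystander.
- mug_center (a point): Centre (half-way up) of the white mug on the counter, 80 mm diameter plus handle on its +y side, 90 mm tall. Bystander.
- bowl_center (a point): Centre (half-way up) of the blue bowl on the counter, 110 mm rim diameter, 50 mm tall. Bystander.
Things that resemble listed ones, but are neither listed nor needed, are in the scene too. What is shaped like the part that bears jam_amber_center but green, pink or turquoise is not meant.

How it is judged:
By the outcome, as a careful person would: the job done as asked, in the order asked, and still so for the second after the job is handed in, while the arm keeps its last pose, push and grip.
It also fails if it takes over 64 s, if anything falls off the work surface, if the arm or the gripper's body presses on something with over 40 N, if the wrist force passes 120 N, or if a joint passes its speed limit or range.

## Robot

A 6-joint arm with a two-finger parallel gripper is mounted at the origin on the work surface. World frame = base frame: x ahead of the robot, y to its left, z up, the work surface at z = 0. Lengths are in m, angles in rad, forces in N, time in s.
With the tool pointing down it reaches from about 0.3 to 0.875 m from the base axis. Payload 6.4 kg.
Tool frame: the origin (TCP) lies midway between the tips of the shut fingers; the grasp point (between the pads) lies 19 mm behind it; z points along the fingers, y is the line along which they close (so a half turn about z gives the same grasp; the last joint's range is limited). The gripper opens to 85 mm and grips with 20 to 120 N. Pads are 22 mm wide; open, the fingers measure 114 mm over their backs; the gripper's body (76 mm by 85 mm) begins 54 mm behind the grasp point. The pads swing forward as they close: fully open they stand 13 mm farther back than shut.
Start: joints at [1.091, 0.181, 1.607, -0, 1.354, -0.206], TCP at [0.155, 0.554, 0.231] pointing down, gripper open.
Joint ranges: [-2.99, 2.99], [-0.89, 2.07], [0.3, 2.58], [-1.14, 4.28], [0, 2.63], [-3.12, 3.12]. Speed limits (rad/s): [2.57, 2.57, 3.01, 3.14, 3.14, 3.14].

## Interface

Orientations are given as a unit quaternion [w, x, y, z].
In Python, from bench import ctrl gives the robot as it stands. The module is installed in compiled form; this text tells all that it offers.
- The arm moves only by the tool move_arm, never from a script. Its argument "plan" is one flat list of numbers, 6 for each row, row after row: the shift along the world's x, y, z in units of 50 mm (1.0 is 50 mm), then the turn, a rotation vector about the world's x, y, z in rad. A call has 1 to 10 rows; each row is the pose to reach, as a shift and turn from the pose commanded when the call began; what a row does not reach only later rows make up. A row lasts 1/8 s, in which the tool goes at most 62.5 mm and 10.7 degrees, less where a joint would pass 70% of its speed; a pose out of reach is approached as far as the arm can. A call with a gripper value outside its range is refused whole. "grip" is the finger opening in mm, from 0 to 85.4, set as the call begins (left out, the last holds). The fingers move at their own pace and stop on an object; the grip force is fixed at half the most. Time passes only in rows, so rows that repeat a pose let the fingers close. It gives the time, the measured TCP pose, the force, the opening and the grip force at its end, in the units of the state.
- ctrl.get_obs(): the state, without advancing time (a new reading comes with each control period).
- ctrl.camera(name): name is "scene" or "side" or "wrist"; returns a dict with "pixels" (384x512x3 uint8, red, green, blue), "fx", "fy", "cx", "cy" (pixels), "origin" and "attitude" of the camera in the world. Camera axes: x right, y down, z forward; pixel columns grow to the right and rows downward; lengths in m; the calibration is good to about 2 mm. A picture is of the moment at which its call begins. There is no depth.
- ctrl.hand_in(): hands the job in; it is judged then, once.
The state is a dict: "time_s": time; "q": joint angles; "dq": joint speeds; "joint_efforts": joint torques, N m; "eef_pos": TCP position; "eef_rot": TCP orientation; "wrist_force": force on the tool from outside, world axes, zero at the start; "torque": the same for the moment, N m; "opening": opening from 0.0 (shut) to 1.0 (fully open); "grasp_force": force on a finger pad.
Only numpy, scipy, OpenCV 4.12 (cv2) and the standard library are available. Lean on these libraries where they do the work, as an engineer would, in place of code of your own. Each camera call takes 0.05 s, during which the arm holds its last target. There are 200 camera calls.

## Working session

There is one attempt and no reset: what is moved stays moved. The work goes in short steps, Python scripts to look and compute and a tool call to move; the robot and the scene stay as the last step left them, time stands still between calls to the robot, and variables do not carry over. Pictures are saved under pics/ and viewed, at most 10 in all, crops included, and the job is handed in when it is done.

Besides the shell and the picture viewer there is one more tool, called after "Emit:" by a JSON object that holds its "op" and its "data". move_arm: Moves the arm, as the interface text tells. Its arguments: {"type":"object","properties":{"plan":{"type":"array"},"grip":{"type":"number"}},"required":["plan"]}

```bash
mkdir -p pics; cat > h.py <<'E'
import numpy as np, cv2
from bench import ctrl
from scipy.spatial.transform import Rotation as R
def att(c):
    a=np.array(c["attitude"],float)
    return a if a.shape==(3,3) else R.from_quat(a[[1,2,3,0]]).as_matrix()
def ray(c,u,v):
    d=att(c)@np.array([(u-c["cx"])/c["fx"],(v-c["cy"])/c["fy"],1.]); return np.array(c["origin"]),d/np.linalg.norm(d)
def plane(c,u,v,z):
    o,d=ray(c,u,v); return o+d*(z-o[2])/d[2]
def tri(c1,p1,c2,p2):
    o1,d1=ray(c1,*p1);o2,d2=ray(c2,*p2)
    s=np.linalg.lstsq(np.c_[d1,-d2],o2-o1,rcond=None)[0]
    a=o1+d1*s[0];b=o2+d2*s[1]; return (a+b)/2,np.linalg.norm(a-b)
def proj(c,P):
    p=(np.array(P)-np.array(c["origin"]))@att(c); return p[...,0]/p[...,2]*c["fx"]+c["cx"],p[...,1]/p[...,2]*c["fy"]+c["cy"]
def save(c,n): cv2.imwrite("pics/"+n+".png",c["pixels"][:,:,::-1])
E
python3 - <<'E'
from h import *
ims=[]
for n in ["scene","side"]:
    c=ctrl.camera(n); np.save(n+".npy",c,allow_pickle=True); print(n,c["origin"],c["attitude"],c["fx"],c["cx"],c["cy"]); ims.append(c["pixels"])
    save(c,n)
o=ctrl.get_obs();print(o)
E
```

```text
scene [1.28912733 0.08647377 1.32205307] [-0.19313601  0.64306122  0.70899195 -0.21564129] 373.80764111275363 253.2330632951964 197.85036951898815
side [0.38655676 1.00578941 0.77860382] [ 0.02719736 -0.03773511  0.87927773 -0.47403273] 416.0778273836028 248.35710641193234 190.10759956080636
{'time_s': 0.1, 'q': array([ 1.09072002e+00,  1.81471777e-01,  1.60790250e+00, -5.46176812e-05,
        1.35380957e+00, -2.06268876e-01]), 'dq': array([ 1.36562401e-04, -2.83078446e-03, -1.77270917e-03,  1.61262863e-04,
       -2.27235526e-05,  3.36109741e-05]), 'joint_efforts': array([-1.46682269e-04, -4.45870256e+01, -3.52244890e+01, -1.74076522e-04,
        4.03570783e-03, -1.11908298e-05]), 'eef_pos': array([0.15522597, 0.55313175, 0.23047408]), 'eef_rot': array([-2.42591369e-04,  1.36470573e-01,  9.90643805e-01, -7.58181309e-04]), 'wrist_force': array([-0.39302463,  0.50819327,  0.0337298 ]), 'torque': array([ 0.04081696,  0.01428113, -0.01183371]), 'grasp_force': 0.0, 'opening': 1.0014294595169309}
```

View pics/scene.png

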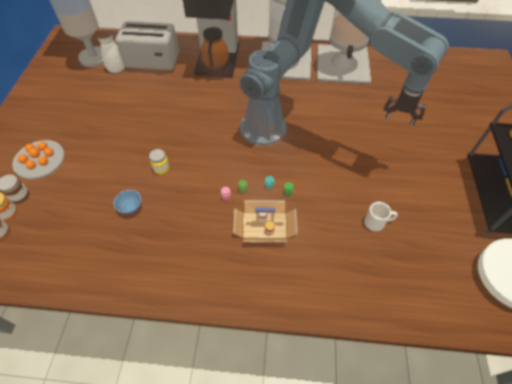

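View pics/side.png

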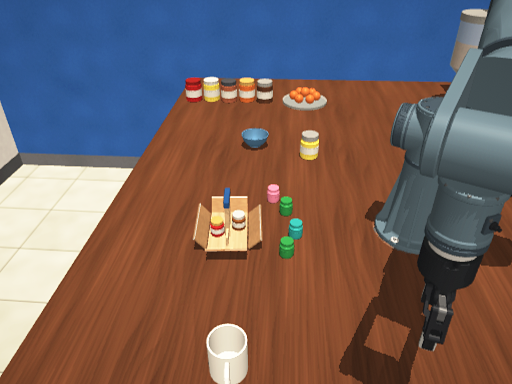

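The scene camera looks back from +x (carrier at ~(265,222), blue grip ~(265,210), brass-lidded jar ~(269,226)). The side view shows the carrier at ~(228,228), the grip at (227,197), the red jar at (217,226) and the amber jar at (238,218). Decoys are pink (273,193), green (286,206), turquoise (295,228) and green (287,246), all outside the carrier on its near side. The honey jar is at (310,145), the bowl at (255,138) and the mug at (228,355). Next is the close crop check.

```bash
python3 - <<'E'
from h import *
cs=[np.load(n+".npy",allow_pickle=True).item() for n in("scene","side")]
a=cs[0]["pixels"][170:260,210:310];b=cs[1]["pixels"][175:265,180:310]
A=cv2.resize(a,None,fx=3.4,fy=3.4,interpolation=3);B=cv2.resize(b,None,fx=3.4,fy=3.4,interpolation=3)
cv2.imwrite("pics/crop.png",np.hstack([A,B])[:,:,::-1])
def blobs(c,box,lo,hi):
    h=cv2.cvtColor(c["pixels"],cv2.COLOR_RGB2HSV);m=cv2.inRange(h,lo,hi)
    k=np.zeros_like(m);x0,y0,x1,y1=box;k[y0:y1,x0:x1]=m[y0:y1,x0:x1]
    n,l,s,ce=cv2.connectedComponentsWithStats(k)
    return [(s[i].tolist(),ce[i].round(1).tolist()) for i in range(1,n) if s[i][4]>5]
g=[blobs(cs[0],(235,195,300,250),(105,60,40),(135,255,255)),blobs(cs[1],(195,180,265,260),(105,100,40),(130,255,255))]
print(g)
G=tri(cs[0],g[0][0][1],cs[1],g[1][0][1]);print("grip",G)
for nm,i,j in [("pink",(225,193),(273,193)),("g1",(242,186),(286,206)),("turq",(269,182),(295,228)),("g2",(288,188),(287,246)),("bowl",(127,202),(255,138)),("honey",(159,161),(310,145)),("mug",(376,217),(227,352)),("red",(269,227),(217,226))]:
    print(nm,[x.round(3) for x in tri(cs[0],i,cs[1],j)])
E
```

```text
[[], [([223, 188, 7, 20, 105], [226.3, 197.4])]]Traceback (most recent call last):
  File "<stdin>", line 13, in <module>
IndexError: list index out of range
```

View pics/crop.png

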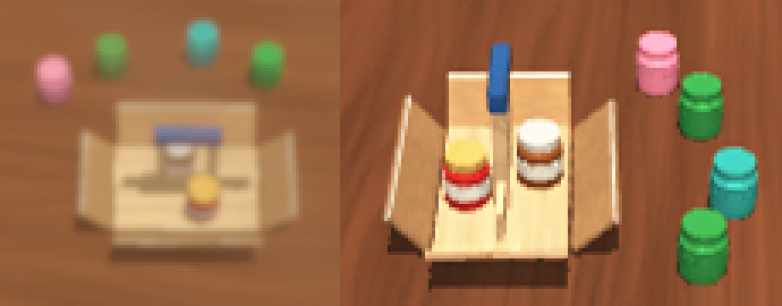

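The crop shows the grip in blue, with the red jar (brass lid) on the far side and the amber jar (white lid) on the near side of the divider, so the carrier is the right object. The coloured jars are decoys outside it. The flaps lean outward with white edges.

```bash
python3 - <<'E'
from h import *
cs=[np.load(n+".npy",allow_pickle=True).item() for n in("scene","side")]
S=lambda x,y:(210+x/3.4-.35,170+y/3.4-.35)
D=lambda x,y:(180+(x-340)/3.4-.35,175+y/3.4-.35)
G=tri(cs[0],S(188,134),cs[1],(226.3,197.4));print("grip",G)
for nm,i,j in [("pink",S(54,80),D(657,63)),("g1",S(111,56),D(700,105)),("turq",S(203,43),D(733,183)),("g2",S(267,64),D(703,246)),("bowl",(127,202),(255,138)),("honey",(159,161),(310,145)),("mug",(376,217),(227,352)),("redlid",S(204,188),D(466,155)),("amberlid",S(180,148),D(540,132)),
 ("bar+y",S(222,134),D(498,100)),("bar-y",S(154,134),D(501,56)),
 ("near edge L",S(255,103),D(617,222)),("near edge R",S(116,103),D(582,100) if 0 else D(611,102)),
 ("far L",S(258,245),D(388,220)),("far R",S(113,245),D(408,98)),("left edge near",S(292,134),D(570,258)),("left far",S(297,218),D(428,258)),("right near",S(82,134),D(570,74)),("right far",S(78,210),D(448,74))]:
    p,e=tri(cs[0],i,cs[1],j);print(nm,p.round(3),e.round(3))
E
```

```text
grip (array([0.54342986, 0.05357951, 0.12355151]), np.float64(0.003006756462993351))
pink [ 0.42  -0.121  0.027] 0.001
g1 [ 0.377 -0.055  0.027] 0.001
turq [0.347 0.058 0.028] 0.002
g2 [0.371 0.14  0.027] 0.002
bowl [ 0.507 -0.517  0.03 ] 0.006
honey [ 0.292 -0.432  0.047] 0.001
mug [0.487 0.491 0.045] 0.002
redlid [0.572 0.075 0.057] 0.001
amberlid [0.516 0.042 0.056] 0.007
bar+y [0.54  0.091 0.126] 0.0
bar-y [0.546 0.016 0.12 ] 0.005
near edge L [0.44  0.128 0.039] 0.004
near edge R [ 0.456 -0.038  0.039] 0.005
far L [0.627 0.141 0.037] 0.001
far R [ 0.643 -0.022  0.041] 0.004
left edge near [0.475 0.174 0.036] 0.0
left far [0.587 0.183 0.036] 0.002
right near [ 0.5   -0.076  0.039] 0.003
right far [ 0.609 -0.064  0.045] 0.006
```

Measured: carrier centre (0.543, 0.053), yaw about 0.095 rad, bar height 0.1235 m (121 mm expected). The flap free edges stand at about 39 mm, so each tilts about 0.72 rad. All of this fits the given sizes. I move to above the outside of the near flap with the fingers shut and the grasp yaw.

Emit:
{"op": "move_arm", "data": {"plan": [5.37, -10.23, 0, 0, 0, -1.2, 5.37, -10.23, 0, 0, 0, -1.2, 5.37, -10.23, 0, 0, 0, -1.2, 5.37, -10.23, 0, 0, 0, -1.2, 5.37, -10.23, 0, 0, 0, -1.2, 5.37, -10.23, 0, 0, 0, -1.2, 5.37, -10.23, 0, 0, 0, -1.2, 5.37, -10.23, 0, 0, 0, -1.2, 5.37, -10.23, 0, 0, 0, -1.2, 5.37, -10.23, 0, 0, 0, -1.2], "grip": 0}}

```text
time_s: 1.35
eef_pos: [0.4249, 0.039, 0.2311]
eef_rot: [0.0, 0.674, 0.739, -0.0]
wrist_force: [-0.2, -0.1, 0.2]
opening: 0.001
grasp_force: 0.0
```

Emit:
{"op": "move_arm", "data": {"plan": [0, 0, -2, 0, 0, 0, 0, 0, -3, 0, 0, 0, 0, 0, -4, 0, 0, 0, 0, 0, -4.1, 0, 0, 0, 0, 0, -4.1, 0, 0, 0]}}

```text
time_s: 1.98
eef_pos: [0.4218, 0.0432, 0.0246]
eef_rot: [-0.002, 0.672, 0.741, -0.001]
wrist_force: [0.6, 0.8, 0.4]
opening: 0.003
grasp_force: 0.0
```

```bash
python3 - <<'E'
from h import *
c=ctrl.camera("side");b=c["pixels"][165:265,180:310]
cv2.imwrite("pics/n1.png",cv2.resize(b,None,fx=5,fy=5,interpolation=2)[:,:,::-1]);print(ctrl.get_obs()["eef_pos"],ctrl.get_obs()["wrist_force"])
C=np.array([.543,.053,0]);ex=np.array([.9955,.094,0])
for d in(60,62,72,74.5,120): print(d,proj(c,C-ex*d/1e3+[0,0,.025]),proj(c,C-ex*d/1e3+[0,0,.056]))
E
```

```text
[0.42332012 0.04284943 0.02603918] [ 0.04028093 -0.44104137 -0.32502293]
60 (np.float64(248.73324981104787), np.float64(224.53991693156803)) (np.float64(248.60922752420916), np.float64(216.05922225876657))
62 (np.float64(249.4158768650827), np.float64(224.5326276483627)) (np.float64(249.30152183537214), np.float64(216.0517583169761))
72 (np.float64(252.82918219032837), np.float64(224.4961794164403)) (np.float64(252.76316829731743), np.float64(216.01443672228083))
74.5 (np.float64(253.68255280948082), np.float64(224.48706688554165)) (np.float64(253.6286254640563), np.float64(216.00510583249806))
120 (np.float64(269.2169940122038), np.float64(224.32118576393356)) (np.float64(269.38313016228693), np.float64(215.83524930744943))
```

View pics/n1.png

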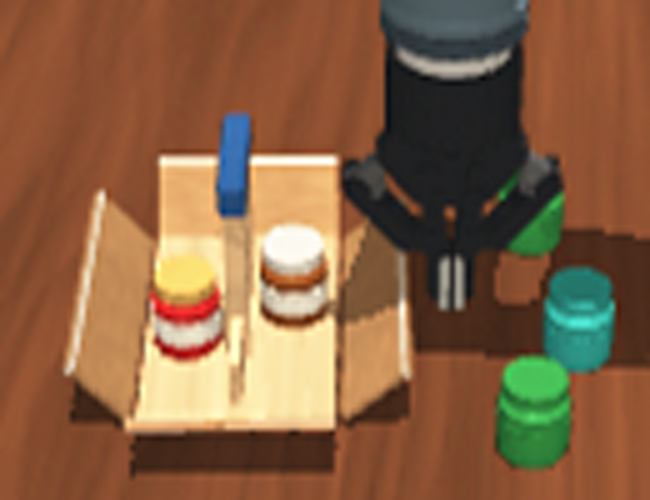

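The shot shows the shut fingers about 25 mm wide at (450,285) in the crop, outside the near flap edge (405,300). The knuckles spread about ±60 mm, which would come near the bar, so I turn the tool 90° for the near and far flaps.

Emit:
{"op": "move_arm", "data": {"plan": [0, 0, 0, 0, 0, 0.18, 0, 0, 0, 0, 0, 0.36, 0, 0, 0, 0, 0, 0.54, 0, 0, 0, 0, 0, 0.72, 0, 0, 0, 0, 0, 0.9, 0, 0, 0, 0, 0, 1.08, 0, 0, 0, 0, 0, 1.26, 0, 0, 0, 0, 0, 1.44, 0, 0, 0, 0, 0, 1.57, 0, 0, 0, 0, 0, 1.57]}}

```text
time_s: 3.28
eef_pos: [0.4253, 0.0422, 0.0279]
eef_rot: [0.002, -0.048, 0.999, -0.0]
wrist_force: [0.0, 0.6, 0.8]
opening: 0.001
grasp_force: 0.0
```

Emit:
{"op": "move_arm", "data": {"plan": [0.15, 0.014, 0, 0, 0, 0, 0.3, 0.028, 0, 0, 0, 0, 0.4, 0.038, 0, 0, 0, 0, 0.5, 0.047, 0, 0, 0, 0, 0.58, 0.054, 0, 0, 0, 0, 0.66, 0.062, 0, 0, 0, 0, 0.72, 0.068, 0, 0, 0, 0, 0.78, 0.073, 0, 0, 0, 0, 0.82, 0.077, 0, 0, 0, 0, 0.82, 0.077, 0, 0, 0, 0]}}

```text
time_s: 4.53
eef_pos: [0.4633, 0.0462, 0.0259]
eef_rot: [-0.002, -0.048, 0.999, 0.0]
wrist_force: [-7.7, -0.1, 4.9]
opening: -0.004
grasp_force: 3.7
```

```bash
python3 - <<'E'
from h import *
c=ctrl.camera("side");b=c["pixels"][165:265,180:310]
cv2.imwrite("pics/n2.png",cv2.resize(b,None,fx=5,fy=5,interpolation=2)[:,:,::-1]);o=ctrl.get_obs();p=o["eef_pos"]-[.543,.053,0]
print(o["eef_pos"],p@[.9955,.094,0],p@[-.094,.9955,0],o["wrist_force"])
E
```

```text
[0.46330068 0.04623162 0.0258956 ] -0.07997689567310978 0.0007538150492936467 [-7.32984145 -1.62923222  5.89190946]
```

View pics/n2.png

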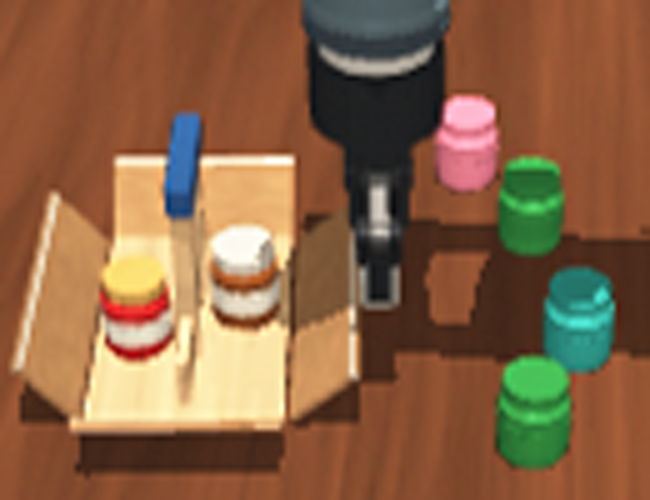

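The friction of the edge on the finger jammed and the tray slid about 29 mm away from the robot; in the crop the grip moved from (236,165) to (184,165). The jars still stand. I now follow the edge's arc, lifting as I go, so that nothing slides.

Emit:
{"op": "move_arm", "data": {"plan": [0.03, 0.003, 0.07, 0, 0, 0, 0.13, 0.012, 0.13, 0, 0, 0, 0.21, 0.02, 0.19, 0, 0, 0, 0.3, 0.028, 0.235, 0, 0, 0, 0.39, 0.037, 0.275, 0, 0, 0, 0.48, 0.045, 0.305, 0, 0, 0, 0.58, 0.055, 0.325, 0, 0, 0, 0.66, 0.062, 0.34, 0, 0, 0, 0.7, 0.066, 0.34, 0, 0, 0, 0.7, 0.066, 0.34, 0, 0, 0]}}

```text
time_s: 5.82
eef_pos: [0.4998, 0.0493, 0.0432]
eef_rot: [-0.0, -0.048, 0.999, 0.0]
wrist_force: [-1.0, -0.9, 2.1]
opening: 0.003
grasp_force: 0.5
```

```bash
python3 - <<'E'
from h import *
c=ctrl.camera("side");b=c["pixels"][165:265,160:290]
cv2.imwrite("pics/n3.png",cv2.resize(b,None,fx=5,fy=5,interpolation=2)[:,:,::-1]);o=ctrl.get_obs();p=o["eef_pos"]-[.543,.053,0]
print(o["eef_pos"],p@[.9955,.094,0],p@[-.094,.9955,0],o["wrist_force"])
E
```

```text
[0.49981629 0.04926366 0.04317906] -0.04334060383969123 0.00033974069144990986 [-0.68584555 -1.09221934  0.65970788]
```

View pics/n3.png

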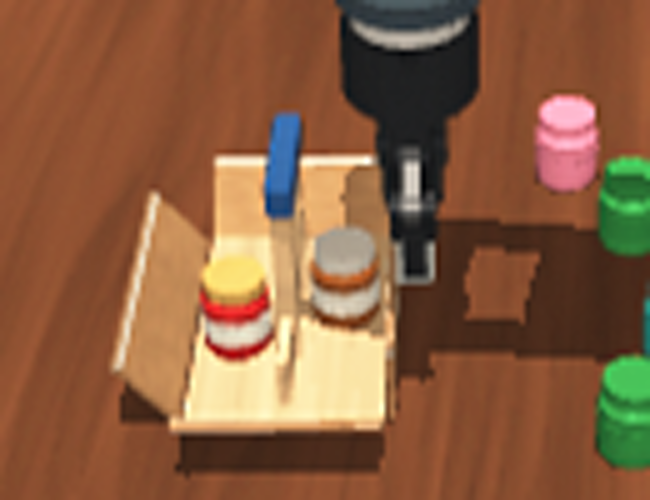

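The near flap now stands almost upright (crop x≈390) and the tray did not slide (the grip is at the same place). I press it to its stop.

Emit:
{"op": "move_arm", "data": {"plan": [0.04, 0.004, 0, 0, 0, 0, 0.08, 0.008, 0, 0, 0, 0, 0.08, 0.008, 0, 0, 0, 0]}}

```text
time_s: 6.25
eef_pos: [0.5021, 0.0497, 0.0429]
eef_rot: [-0.002, -0.048, 0.999, 0.0]
wrist_force: [-7.4, -0.2, 6.5]
opening: 0.003
grasp_force: 3.8
```

```bash
python3 - <<'E'
from h import *
print(ctrl.get_obs()["wrist_force"])
c=ctrl.camera("side")
h=cv2.cvtColor(c["pixels"],cv2.COLOR_RGB2HSV);m=cv2.inRange(h,(105,100,40),(130,255,255))
k=np.zeros_like(m);k[180:215,195:265]=m[180:215,195:265];M=cv2.moments(k,True);u,v=M["m10"]/M["m00"],M["m01"]/M["m00"]
print(u,v,plane(c,u,v,.1225),plane(c,226.3,197.4,.1225))
E
```

```text
[-7.42427649 -0.23917172  6.47749949]
215.1727272727273 197.66363636363636 [0.57556148 0.05741038 0.1225    ] [0.54463631 0.05378594 0.1225    ]
```

Contact rises to 7 N, so the flap is at its stop. The tray centre is now about (0.574, 0.056). Next is the far flap: back off, go up and over, and down beyond it.

Emit:
{"op": "move_arm", "data": {"plan": [-0.2, -0.02, 0, 0, 0, 0, -0.3, -0.03, 1.2, 0, 0, 0, 0, 0, 2.4, 0, 0, 0, 0.5, 0.05, 3.2, 0, 0, 0, 1.7, 0.15, 3.2, 0, 0, 0, 2.9, 0.26, 3.2, 0, 0, 0, 3.83, 0.35, 3.2, 0, 0, 0, 3.83, 0.35, 2.2, 0, 0, 0, 3.83, 0.35, 1, 0, 0, 0, 3.83, 0.35, 1, 0, 0, 0]}}

```text
time_s: 7.55
eef_pos: [0.6904, 0.0675, 0.0866]
eef_rot: [-0.006, -0.048, 0.999, 0.001]
wrist_force: [-0.5, 0.6, -0.4]
opening: 0.0
grasp_force: 0.0
```

Emit:
{"op": "move_arm", "data": {"plan": [0, 0, -1, 0, 0, 0, 0, 0, -1.34, 0, 0, 0, 0, 0, -1.34, 0, 0, 0]}}

```text
time_s: 7.92
eef_pos: [0.6953, 0.0672, 0.0269]
eef_rot: [-0.0, -0.048, 0.999, 0.0]
wrist_force: [-0.6, -0.5, 0.5]
opening: 0.002
grasp_force: 0.0
```

```bash
python3 - <<'E'
from h import *
c=ctrl.camera("side");b=c["pixels"][165:265,160:290]
cv2.imwrite("pics/n4.png",cv2.resize(b,None,fx=5,fy=5,interpolation=2)[:,:,::-1]);o=ctrl.get_obs();p=o["eef_pos"]-[.574,.056,0]
print(o["eef_pos"],p@[.9955,.094,0],p@[-.094,.9955,0],o["wrist_force"])
E
```

```text
[0.6964411  0.06709441 0.02821139] 0.12293299413149512 -0.00046497605979793334 [-0.03235941  0.57638976  0.43496039]
```

View pics/n4.png

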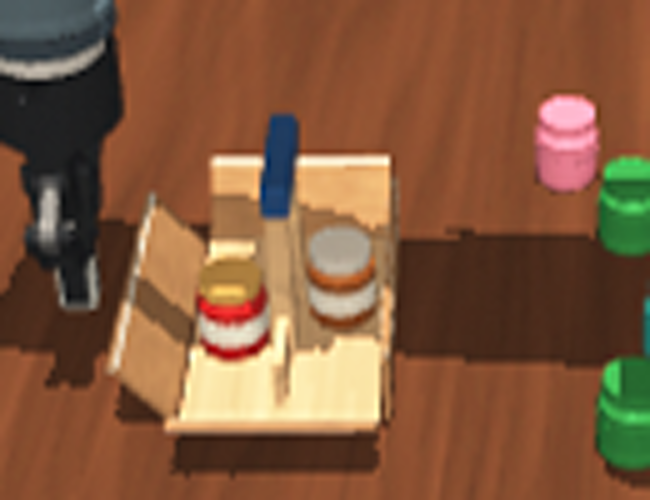

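The far flap's edge is ~15 mm from the finger at crop (80,290); the near flap stayed upright. I approach and then follow the arc.

Emit:
{"op": "move_arm", "data": {"plan": [-0.17, -0.016, 0, 0, 0, 0, -0.32, -0.03, 0, 0, 0, 0, -0.4, -0.038, 0.08, 0, 0, 0, -0.5, -0.047, 0.15, 0, 0, 0, -0.6, -0.056, 0.21, 0, 0, 0, -0.7, -0.066, 0.26, 0, 0, 0, -0.8, -0.075, 0.3, 0, 0, 0, -0.9, -0.085, 0.32, 0, 0, 0, -0.98, -0.092, 0.33, 0, 0, 0, -0.98, -0.092, 0.33, 0, 0, 0]}}

```text
time_s: 9.22
eef_pos: [0.6462, 0.0625, 0.0428]
eef_rot: [-0.0, -0.048, 0.999, -0.0]
wrist_force: [-0.6, -0.5, 0.5]
opening: -0.001
grasp_force: 0.0
```

Emit:
{"op": "move_arm", "data": {"plan": [-0.03, -0.003, 0, 0, 0, 0, -0.06, -0.006, 0, 0, 0, 0, -0.06, -0.006, 0, 0, 0, 0]}}

```text
time_s: 9.6
eef_pos: [0.6437, 0.0622, 0.0429]
eef_rot: [0.0, -0.048, 0.999, -0.0]
wrist_force: [3.3, 0.5, -0.6]
opening: 0.0
grasp_force: 1.5
```

```bash
cat >> h.py <<'E'
def status():
    o=ctrl.get_obs();c=ctrl.camera("side")
    h=cv2.cvtColor(c["pixels"],cv2.COLOR_RGB2HSV);m=cv2.inRange(h,(105,100,40),(130,255,255))
    k=np.zeros_like(m);k[180:225,180:265]=m[180:225,180:265];M=cv2.moments(k,True)
    u,v=M["m10"]/M["m00"],M["m01"]/M["m00"];C=plane(c,u,v,.1225)-[.0015,.001,.1225];p=o["eef_pos"]-C
    print("C",C.round(4),"area",M["m00"],"tool",o["eef_pos"].round(4),"rel",(p@[.9955,.094,0]).round(4),(p@[-.094,.9955,0]).round(4),"F",o["wrist_force"].round(1));return c
E
python3 -c "
from h import *
status()"
```

```text
C [ 0.5705  0.0558 -0.    ] area 107.0 tool [0.6437 0.0622 0.0429] rel 0.0735 -0.0005 F [ 3.3  0.5 -0.6]
```

Emit:
{"op": "move_arm", "data": {"plan": [-0.05, -0.005, 0, 0, 0, 0, -0.05, -0.005, 0, 0, 0, 0]}}

```text
time_s: 9.9
eef_pos: [0.6409, 0.062, 0.0429]
eef_rot: [0.0, -0.048, 0.999, -0.0]
wrist_force: [2.6, -0.1, -0.3]
opening: -0.005
grasp_force: 1.3
```

```bash
python3 -c "
from h import *
c=status();b=c['pixels'][165:265,160:290]
cv2.imwrite('pics/n5.png',cv2.resize(b,None,fx=5,fy=5,interpolation=2)[:,:,::-1])"
```

```text
C [ 0.5677  0.0557 -0.    ] area 105.0 tool [0.6409 0.062  0.0429] rel 0.0734 -0.0006 F [ 2.6 -0.1 -0.3]
```

View pics/n5.png

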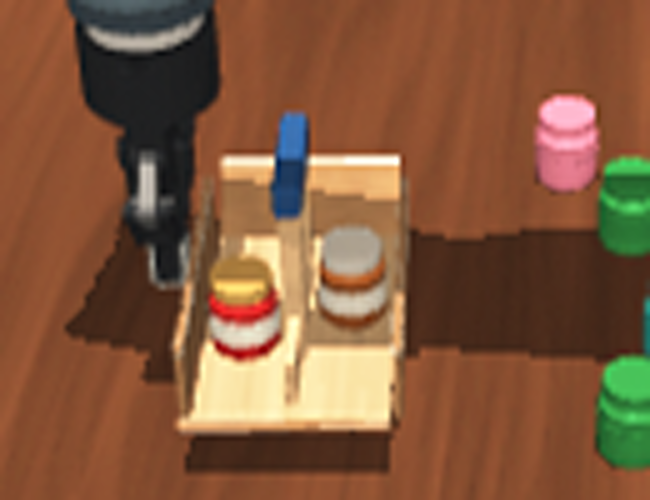

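Both flaps are upright in the picture (crop x≈190 and x≈400), the jars stand, and the tray now slides with the tool, so the far flap is at its stop. Next is the left flap, with the tool turned back by 90°.

Emit:
{"op": "move_arm", "data": {"plan": [0.25, 0.02, 0, 0, 0, 0, 0.4, 0.1, 1, 0, 0, -0.1, 0.3, 0.8, 1.6, 0, 0, -0.28, 0, 1.6, 1.6, 0, 0, -0.46, -0.6, 2.4, 1.6, 0, 0, -0.64, -1.2, 2.78, 1.6, 0, 0, -0.82, -1.74, 2.78, 1.6, 0, 0, -1, -1.74, 2.78, 1.6, 0, 0, -1.18, -1.74, 2.78, 1.6, 0, 0, -1.36, -1.74, 2.78, 1.6, 0, 0, -1.57]}}

```text
time_s: 11.2
eef_pos: [0.554, 0.2011, 0.1227]
eef_rot: [-0.0, 0.666, 0.746, -0.001]
wrist_force: [0.6, 0.4, -0.3]
opening: 0.001
grasp_force: 0.0
```

Emit:
{"op": "move_arm", "data": {"plan": [0, 0, -1, 0, 0, 0, 0, 0, -1.94, 0, 0, 0, 0, 0, -1.94, 0, 0, 0]}}

```text
time_s: 11.58
eef_pos: [0.5502, 0.2004, 0.0217]
eef_rot: [-0.003, 0.664, 0.748, -0.004]
wrist_force: [0.9, -0.5, -0.3]
opening: -0.003
grasp_force: 0.0
```

```bash
python3 -c "
from h import *
c=status();s=ctrl.camera('scene')
a=cv2.resize(c['pixels'][175:275,170:300],None,fx=3.5,fy=3.5,interpolation=2);b=cv2.resize(s['pixels'][170:270,215:310],None,fx=3.5,fy=3.5,interpolation=2)
cv2.imwrite('pics/n6.png',np.hstack([a,b])[:,:,::-1]);print(ctrl.get_obs()['eef_rot'])"
```

```text
Traceback (most recent call last):
  File "h.py", line 22, in status
    u,v=M["m10"]/M["m00"],M["m01"]/M["m00"];C=plane(c,u,v,.1225)-[.0015,.001,.1225];p=o["eef_pos"]-C
        ~~~~~~~~^~~~~~~~~
ZeroDivisionError: float division by zero
```

The gripper hides the tray in the side view, so I go by arc geometry with force feedback.

Emit:
{"op": "move_arm", "data": {"plan": [0.015, -0.15, 0, 0, 0, 0, 0.022, -0.23, 0.07, 0, 0, 0, 0.031, -0.33, 0.15, 0, 0, 0, 0.04, -0.43, 0.21, 0, 0, 0, 0.05, -0.53, 0.26, 0, 0, 0, 0.059, -0.63, 0.3, 0, 0, 0, 0.069, -0.73, 0.33, 0, 0, 0, 0.077, -0.81, 0.34, 0, 0, 0, 0.083, -0.86, 0.34, 0, 0, 0, 0.083, -0.86, 0.34, 0, 0, 0]}}

```text
time_s: 12.88
eef_pos: [0.558, 0.1578, 0.0426]
eef_rot: [-0.0, 0.664, 0.748, -0.0]
wrist_force: [-0.0, 1.0, -0.3]
opening: 0.001
grasp_force: 0.0
```

Emit:
{"op": "move_arm", "data": {"plan": [0.002, -0.025, 0, 0, 0, 0, 0.004, -0.05, 0, 0, 0, 0]}}

```text
time_s: 13.12
eef_pos: [0.5582, 0.1556, 0.0427]
eef_rot: [-0.0, 0.664, 0.748, -0.0]
wrist_force: [1.0, 0.3, 0.0]
opening: 0.004
grasp_force: 0.4
```

Emit:
{"op": "move_arm", "data": {"plan": [0.002, -0.025, 0, 0, 0, 0, 0.004, -0.05, 0, 0, 0, 0]}}

```text
time_s: 13.38
eef_pos: [0.5583, 0.1535, 0.0427]
eef_rot: [-0.0, 0.664, 0.748, 0.0]
wrist_force: [-2.4, 3.2, 0.5]
opening: 0.004
grasp_force: 1.9
```

Emit:
{"op": "move_arm", "data": {"plan": [-0.02, 0.25, 0, 0, 0, 0, -0.02, 0.35, 1, 0, 0, 0, 0, 0, 2.2, 0, 0, 0, 0, -0.5, 3.2, 0, 0, 0, 0.15, -1.7, 3.2, 0, 0, 0, 0.25, -2.9, 3.2, 0, 0, 0, 0.4, -4.1, 3.2, 0, 0, 0, 0.48, -5, 3.2, 0, 0, 0, 0.48, -5, 2, 0, 0, 0, 0.48, -5, 1.6, 0, 0, 0]}}

```text
time_s: 14.62
eef_pos: [0.5803, -0.0969, 0.1191]
eef_rot: [-0.002, 0.664, 0.748, -0.001]
wrist_force: [0.6, 0.0, 0.2]
opening: 0.004
grasp_force: 0.0
```

Emit:
{"op": "move_arm", "data": {"plan": [0, 0, -1, 0, 0, 0, 0, 0, -1.94, 0, 0, 0, 0, 0, -1.94, 0, 0, 0]}}

```text
time_s: 15.0
eef_pos: [0.579, -0.0954, 0.0218]
eef_rot: [-0.004, 0.664, 0.748, -0.002]
wrist_force: [-0.2, 0.3, 0.3]
opening: -0.001
grasp_force: 0.0
```

```bash
python3 -c "
from h import *
c=status();s=ctrl.camera('scene')
a=cv2.resize(c['pixels'][165:265,170:290],None,fx=3.5,fy=3.5,interpolation=2);b=cv2.resize(s['pixels'][170:270,215:310],None,fx=3.5,fy=3.5,interpolation=2)
cv2.imwrite('pics/n6.png',np.hstack([a,b])[:,:,::-1])"
```

```text
C [ 0.568   0.0507 -0.    ] area 114.0 tool [ 0.579  -0.0954  0.0218] rel -0.0028 -0.1465 F [-0.2  0.3  0.3]
```

View pics/n6.png

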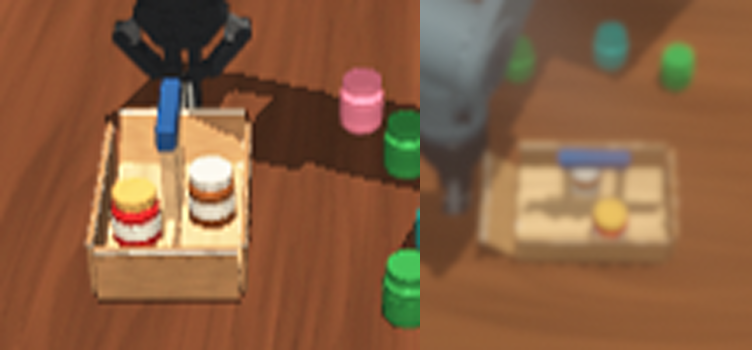

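The left, near and far flaps are upright, both jars stand, and only the right flap (scene crop x≈500) is still leaning. I fold it the same way, mirrored.

Emit:
{"op": "move_arm", "data": {"plan": [-0.015, 0.15, 0, 0, 0, 0, -0.022, 0.23, 0.07, 0, 0, 0, -0.031, 0.33, 0.15, 0, 0, 0, -0.04, 0.43, 0.21, 0, 0, 0, -0.05, 0.53, 0.26, 0, 0, 0, -0.059, 0.63, 0.3, 0, 0, 0, -0.069, 0.73, 0.33, 0, 0, 0, -0.077, 0.81, 0.34, 0, 0, 0, -0.083, 0.86, 0.34, 0, 0, 0, -0.083, 0.86, 0.34, 0, 0, 0]}}

```text
time_s: 16.35
eef_pos: [0.5782, -0.0537, 0.0426]
eef_rot: [-0.0, 0.664, 0.748, -0.0]
wrist_force: [0.1, -0.1, -0.3]
opening: 0.001
grasp_force: 0.0
```

Emit:
{"op": "move_arm", "data": {"plan": [-0.002, 0.025, 0, 0, 0, 0, -0.005, 0.06, 0, 0, 0, 0]}}

```text
time_s: 16.6
eef_pos: [0.5781, -0.0511, 0.0427]
eef_rot: [-0.0, 0.664, 0.748, -0.0]
wrist_force: [0.1, -0.1, 0.1]
opening: -0.002
grasp_force: 0.2
```

Emit:
{"op": "move_arm", "data": {"plan": [-0.002, 0.025, 0, 0, 0, 0, -0.005, 0.06, 0, 0, 0, 0]}}

```text
time_s: 16.85
eef_pos: [0.578, -0.0485, 0.0428]
eef_rot: [0.0, 0.664, 0.748, -0.0]
wrist_force: [1.0, -2.5, -0.9]
opening: -0.002
grasp_force: 1.5
```

```bash
python3 -c "
from h import *
c=status()"
```

```text
C [ 0.5683  0.0508 -0.    ] area 120.0 tool [ 0.578  -0.0485  0.0428] rel 0.0004 -0.0998 F [ 1.  -2.5 -0.9]
```

Emit:
{"op": "move_arm", "data": {"plan": [-0.003, 0.03, 0, 0, 0, 0, -0.006, 0.06, 0, 0, 0, 0, -0.006, 0.06, 0, 0, 0, 0]}}

```text
time_s: 17.27
eef_pos: [0.5776, -0.0449, 0.0428]
eef_rot: [0.0, 0.664, 0.748, 0.0]
wrist_force: [0.5, -3.0, -0.0]
opening: -0.001
grasp_force: 1.3
```

```bash
python3 -c "
from h import *
c=status()"
```

```text
C [ 0.5677  0.0555 -0.    ] area 118.0 tool [ 0.5776 -0.0449  0.0428] rel 0.0005 -0.1009 F [ 0.5 -3.  -0. ]
```

The tray now slides with the finger, so the right flap is at its stop too. I retreat, open the gripper, and measure the grip from both views.

Emit:
{"op": "move_arm", "data": {"plan": [0.02, -0.3, 0, 0, 0, 0, 0.05, -0.6, 1, 0, 0, 0, 0.1, -1.2, 2.2, 0, 0, 0, 0.1, -1.6, 3.4, 0, 0, 0, 0.1, -1.6, 3.4, 0, 0, 0, 0.1, -1.6, 3.4, 0, 0, 0], "grip": 0}}

```text
time_s: 18.08
eef_pos: [0.5825, -0.1254, 0.2129]
eef_rot: [0.0, 0.664, 0.748, 0.0]
wrist_force: [0.4, 0.0, -0.1]
opening: 0.001
grasp_force: 0.0
```

```bash
python3 - <<'E'
from h import *
c=status();s=ctrl.camera("scene");np.save("s2.npy",s,allow_pickle=True);np.save("c2.npy",c,allow_pickle=True)
def blob(c,box,f):
    x0,y0,x1,y1=box;p=c["pixels"][y0:y1,x0:x1].astype(int);m=f(p).astype(np.uint8)
    n,l,st,ce=cv2.connectedComponentsWithStats(m);i=1+st[1:,4].argmax()
    pts=np.argwhere(l==i)[:,::-1]+[x0,y0];r=cv2.minAreaRect(pts.astype(np.float32));return ce[i]+[x0,y0],pts,r
f=lambda p:(p[...,2]-p[...,0]>12)
a=blob(s,(235,195,310,235),f);b=blob(c,(190,180,265,225),lambda p:p[...,2]-p[...,0]>50)
for t in(a,b):print(t[0],len(t[1]),t[2])
print(tri(s,a[0],c,b[0]))
# bar ends in scene -> yaw
q=a[1];lo=q[q[:,0]<=q[:,0].min()+6].mean(0);hi=q[q[:,0]>=q[:,0].max()-6].mean(0)
P,Q=plane(s,*lo,.1225),plane(s,*hi,.1225);d=Q-P;print(P,Q,"yaw",np.arctan2(-d[0],d[1]))
# side view bar: top & bottom rows
q=b[1];lo=q[q[:,1]<=q[:,1].min()+5].mean(0);hi=q[q[:,1]>=q[:,1].max()-5].mean(0)
P,Q=plane(c,*lo,.127),plane(c,*hi,.119);d=Q-P;print(P,Q,"yaw",np.arctan2(-d[0],d[1]))
E
```

```text
C [ 0.5674  0.0571 -0.    ] area 113.0 tool [ 0.5825 -0.1254  0.2129] rel -0.0022 -0.1832 F [ 0.4  0.  -0.1]
[264.09677419 214.59677419] 62 ((265.0, 214.5), (3.0, 18.0), 90.0)
[217.39814815 197.99074074] 108 ((217.28048706054688, 197.97561645507812), (5.411145210266113, 20.42983627319336), 6.340191841125488)
(array([0.5677772 , 0.05298367, 0.12088366]), np.float64(0.005668597949172288))
[0.56715878 0.03350066 0.1225    ] [0.56419837 0.07611977 0.1225    ] yaw 0.06935045055939082
[0.57169064 0.02786519 0.127     ] [0.56611556 0.08889389 0.119     ] yaw 0.09109897196898198
```

The bar is at (0.568, 0.055, 0.121), which matches the 121 mm given. I move over it open, correct the yaw slightly, descend and close.

Emit:
{"op": "move_arm", "data": {"plan": [-0.1, 1.2, 0, 0, 0, -0.025, -0.2, 2.4, 0, 0, 0, -0.025, -0.29, 3.6, 0, 0, 0, -0.025, -0.29, 3.6, 0, 0, 0, -0.025, -0.29, 3.6, -0.9, 0, 0, -0.025, -0.29, 3.6, -1.8, 0, 0, -0.025, -0.29, 3.6, -2.25, 0, 0, -0.025, -0.29, 3.6, -2.25, 0, 0, -0.025, -0.29, 3.6, -2.25, 0, 0, -0.025], "grip": 60}}

```text
time_s: 19.3
eef_pos: [0.5685, 0.0545, 0.1007]
eef_rot: [0.0, 0.673, 0.74, 0.0]
wrist_force: [-0.1, 0.1, 0.5]
opening: 0.704
grasp_force: 0.0
```

```bash
python3 - <<'E'
from h import *
o=ctrl.get_obs();print(o["eef_pos"],o["wrist_force"],o["opening"])
c=ctrl.camera("side");a=cv2.resize(c["pixels"][145:265,170:290],None,fx=4,fy=4,interpolation=2)
cv2.imwrite("pics/n7.png",a[:,:,::-1])
E
```

```text
[0.56847389 0.05448975 0.10068288] [-0.06091523  0.14018363  0.54265122] 0.7040620806835651
```

Emit:
{"op": "move_arm", "data": {"plan": [0, 0, 0, 0, 0, 0, 0, 0, 0, 0, 0, 0, 0, 0, 0, 0, 0, 0, 0, 0, 0, 0, 0, 0, 0, 0, 0, 0, 0, 0, 0, 0, 0, 0, 0, 0, 0, 0, 0, 0, 0, 0, 0, 0, 0, 0], "grip": 0}}

```text
schema error: expected a multiple of 6 numbers
```

Emit:
{"op": "move_arm", "data": {"plan": [0, 0, 0, 0, 0, 0, 0, 0, 0, 0, 0, 0, 0, 0, 0, 0, 0, 0, 0, 0, 0, 0, 0, 0, 0, 0, 0, 0, 0, 0, 0, 0, 0, 0, 0, 0], "grip": 0}}

```text
time_s: 20.1
eef_pos: [0.5683, 0.0549, 0.1011]
eef_rot: [0.0, 0.673, 0.74, 0.0]
wrist_force: [-1.6, 0.2, 6.3]
opening: 0.177
grasp_force: 60.2
```

The bar is gripped (15 mm opening, 60 N). I lift 120 mm gently.

Emit:
{"op": "move_arm", "data": {"plan": [0, 0, 0.04, 0, 0, 0, 0, 0, 0.1, 0, 0, 0, 0, 0, 0.2, 0, 0, 0, 0, 0, 0.33, 0, 0, 0, 0, 0, 0.48, 0, 0, 0, 0, 0, 0.64, 0, 0, 0, 0, 0, 0.8, 0, 0, 0, 0, 0, 0.96, 0, 0, 0, 0, 0, 1.1, 0, 0, 0, 0, 0, 1.2, 0, 0, 0]}}

```text
time_s: 21.35
eef_pos: [0.5682, 0.055, 0.1608]
eef_rot: [0.0, 0.673, 0.74, 0.0]
wrist_force: [-0.6, -0.3, -4.6]
opening: 0.179
grasp_force: 58.5
```

Emit:
{"op": "move_arm", "data": {"plan": [0, 0, 0.1, 0, 0, 0, 0, 0, 0.24, 0, 0, 0, 0, 0, 0.4, 0, 0, 0, 0, 0, 0.56, 0, 0, 0, 0, 0, 0.72, 0, 0, 0, 0, 0, 0.87, 0, 0, 0, 0, 0, 1, 0, 0, 0, 0, 0, 1.1, 0, 0, 0, 0, 0, 1.18, 0, 0, 0, 0, 0, 1.22, 0, 0, 0]}}

```text
time_s: 22.6
eef_pos: [0.5681, 0.055, 0.2215]
eef_rot: [0.0, 0.673, 0.74, 0.0]
wrist_force: [0.5, -0.4, -5.2]
opening: 0.184
grasp_force: 58.6
```

Emit:
{"op": "move_arm", "data": {"plan": [0, 0, 0, 0, 0, 0, 0, 0, 0, 0, 0, 0, 0, 0, 0, 0, 0, 0, 0, 0, 0, 0, 0, 0]}}

```text
time_s: 23.1
eef_pos: [0.568, 0.055, 0.2212]
eef_rot: [-0.0, 0.673, 0.74, -0.0]
wrist_force: [0.1, 0.1, -6.1]
opening: 0.177
grasp_force: 58.5
```

```bash
python3 - <<'E'
from h import *
o=ctrl.get_obs();print(o["eef_pos"],o["wrist_force"],o["torque"],o["opening"],o["grasp_force"])
c=ctrl.camera("side");s=ctrl.camera("scene");a=cv2.resize(c["pixels"][100:250,160:300],None,fx=3.5,fy=3.5,interpolation=2)
b=cv2.resize(s["pixels"][150:300,220:305],None,fx=3.5,fy=3.5,interpolation=2)
cv2.imwrite("pics/n8.png",np.hstack([a,b])[:,:,::-1])
E
```

```text
[0.56800096 0.05502017 0.22115423] [ 0.1334352   0.11253638 -6.06226564] [-0.00690175  0.04583028 -0.01055949] 0.1769321505891443 58.52344751358032
```

View pics/n8.png

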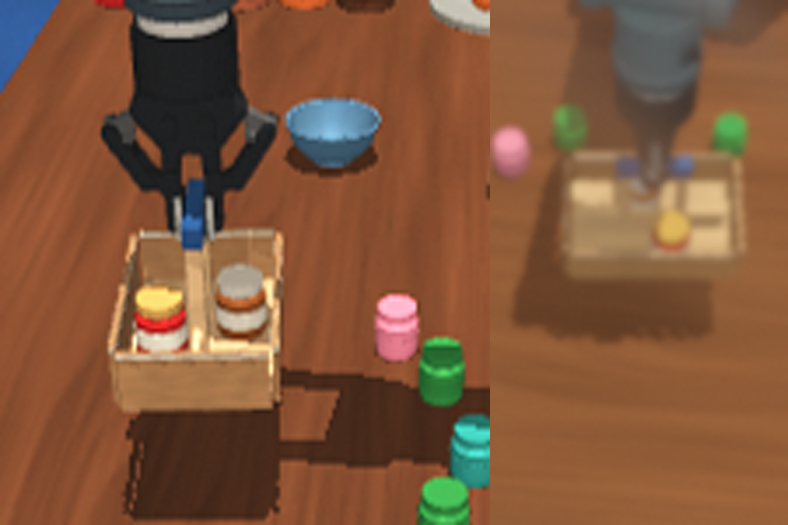

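The carrier hangs level with four walls upright, both jars standing and clear air and a shadow below it. I hand in.

```bash
python3 -c "
from bench import ctrl
print(ctrl.hand_in())"
```

```text
the job is handed in; nothing more can be done
None
```

I folded all four flaps upright and handed in with the carrier held level and still by its blue grip, about 12 cm up, with both jam jars standing; the carrier slid about 3 cm on the counter during folding, and I never touched the honey jar, mug or bowl.

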